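Tip the head bolts from the pouring pan into the parts tray

ROBOT

A 7-joint arm with a two-finger parallel gripper is mounted at the origin on the work surface. World frame = base frame: x ahead of the robot, y to its left, z up, the work surface at z = 0. Lengths are in mm, angles in degrees, forces in N, time in s.
With the tool pointing down it reaches from about 350 to 900 mm from the base axis. Payload 7.2 kg.
Tool frame: the origin (TCP) lies midway between the tips of the shut fingers; the grasp point (between the pads) lies behind it (env.hold_point_z is the z of the grasp point in the tool frame, in mm); z points along the fingers, y is the line along which they close (so a half turn about z gives the same grasp; the last joint's range is limited). The gripper opens to 85 mm and grips with 20 to 120 N. Pads are 22 mm wide; open, the fingers measure 114 mm over their backs; the gripper's body (76 mm by 85 mm) begins 54 mm behind the grasp point. The pads swing forward as they close: fully open they stand 13 mm farther back than shut.
Start: joints at [67.655, 23.554, -0.728, 91.456, 0.321, 64.991, -4.71], TCP at [197.66, -592.924, 231.297] pointing down, gripper open.
Joint ranges: [-169.25, 169.25], [-16.82, 113.86], [-84.01, 82.57], [7.8, 145.47], [-59.2, 239.2], [7.22, 106.19], [-163.78, 163.78]. Speed limits (degrees/s): [136.94, 136.94, 172.46, 172.46, 180, 180, 180].

INTERFACE

Orientations are given as [roll, pitch, yaw] about the fixed x, y, z axes, in that order (R = Rz(yaw) Ry(pitch) Rx(roll)).
In Python, from workcell import read_state, eyes, ticket, env gives the robot as it stands.
- The arm moves only by the tool move_arm, never from a script. Its argument "deltas" is a list of rows, each a list of 3 entries, a list of its own where there are three numbers: the turn, a rotation vector about the tool's x, y, z scaled (see below), then the shift along the tool's x, y, z scaled (see below), then the closure, from -1 (fully open) to 1 (shut). In form: [[[wx, wy, wz], [x, y, z], grip], ...]. A call has 1 to 5 rows; each row shifts and turns the commanded pose from where the row before left it, along the tool's axes as they then stand; what a row does not reach is not made up. The controller multiplies each number of a shift by 2.5 cm and each number of a turn by 0.08 rad. A row lasts 1/10 s, in which the tool goes at most 50 mm and 8.59 degrees, less where a joint would pass 70% of its speed; a pose out of reach is approached as far as the arm can. A call with a number of a shift or a turn outside -1 to 1 is refused whole. A call with a gripper value outside its range is refused whole. The fingers move at their own pace and stop on an object; "force" is the grip in N (left out, the last holds). Time passes only in rows, so rows that do not move let the fingers close. It gives the time, the measured TCP pose, the force, the opening and the grip force at its end, in the units of the state.
- read_state(): the state, without advancing time (a new reading comes with each control period).
- eyes.grab_frame(name): name is "scene" or "side" or "wrist"; returns a dict with "color" (420x560x3 uint8, red, green, blue), "fov_y" (degrees; the focal length in pixels is half the picture's height over the tangent of half this angle, whatever the lens; pixels are square), "cx", "cy" (the principal point, pixels), "extrinsics" (4x4, takes a point from world to camera coordinates). Camera axes: x right, y up, looking along -z (the intrinsics and any distortion apply to the point x, -y, -z); pixel columns grow to the right and rows downward; lengths in mm; the calibration is good to about 2 mm. A picture is of the moment at which its call begins. There is no depth.
- ticket.job_done(): hands the job in; it is judged then, once.
The state is a dict: "time_s": time; "joint_pos": joint angles; "joint_velocities": joint speeds; "effort": joint torques, N m; "tool_pos": TCP position; "ee_rot": TCP orientation; "contact_force": force on the tool from outside, world axes, zero at the start; "ft_torque": the same for the moment, N m; "opening": opening from 0.0 (shut) to 1.0 (fully open); "finger_force": force on a finger pad.
Only numpy, scipy, OpenCV 4.12 (cv2) and the standard library are available. Lean on these libraries where they do the work, as an engineer would, in place of code of your own. Each camera call takes 0.05 s, during which the arm holds its last target. There are 200 camera calls.

TASK

Take the spanner off the parts tray and lay it on the black rubber mat. Then carry the pouring pan to the tray, tip it nose-down to about 45 degrees (no steeper than 60) with its nose close above the tray, so that all three bolts slide out into it, bring the pan level again and stand it back where it was. Leave everything else on the bench as it is.

Things in the scene. Friction and masses are not known exactly. Their poses are not given: they have to be found in the camera images.
- tray: Dark steel parts tray, open on top, fixed to the bench. 240 long (y) x 180 wide (x) x 45 high outside, walls 4 thick, floor 4 thick. Origin: centre of its underside on the bench; x across its short side, y along its long side, z up.
- spanner: Steel combination spanner, 220 long, about 0.22 kg, lying at the start across the tray's two long rims, underside 45 above the bench. Shank 15 wide, 8 thick, 155 long, free to grip across from above; ends up to 39 wide, 10 thick. Flat underside. Origin: centre of its underside, mid-shank; x along its length (ring end +x, open jaw -x), z up.
- mat: Black rubber bench mat lying flat, 250 (x) x 130 (y) x 3 thick, fixed. Origin: centre of its underside; x along its long side. Mat and pan stand one on each side of the tray; which is on which side varies.
- pan: Bare aluminium pouring pan, about 0.26 kg, loose on the bench, bolts in it. Flat floor 120 (x) x 96 (y), 3 thick; side walls 45 high, rear wall (+x) 55; open front (-x), no lip, where a 15 degree ramp 48 long rises to the nose. Smooth inside: bolts slide on the floor from about 17 degrees nose-down, and off the ramp from 30 to 35. Origin: centre of the floor's underside; z up.
- pan_grip (a point): Middle of the pan's black upright grip: a bar 14 thick (pan x), 84 wide (pan y), 30 tall (70 to 100 above the pan's underside), over the rear wall at pan (58.5, 0, 85). Same axes as the pan. Held from above with the fingers closing along pan x, one finger over the pan's inside and one behind the pan.
- pan_nose (a point): Middle of the pan's front lower edge, at pan (-106, 0, 12). The bolts leave the pan here. Same axes as the pan.
- bolt0: Dark steel cylinder-head bolt with flanged head, 100 long, shank 12 diameter, flange 22 diameter, about 0.1 kg; one of three alike, lying side by side on the pan's flat floor, threaded end to the nose. Origin: half-way along its length, on its axis; x along the axis towards the head (within 4 degrees).
- bolt1: Dark steel cylinder-head bolt with flanged head, 100 long, shank 12 diameter, flange 22 diameter, about 0.1 kg; one of three alike, lying side by side on the pan's flat floor, threaded end to the nose. Origin: half-way along its length, on its axis; x along the axis towards the head (within 4 degrees).
- bolt2: Dark steel cylinder-head bolt with flanged head, 100 long, shank 12 diameter, flange 22 diameter, about 0.1 kg; one of three alike, lying side by side on the pan's flat floor, threaded end to the nose. Origin: half-way along its length, on its axis; x along the axis towards the head (within 4 degrees).
- aerosol: Bystander, to be left alone: black spray can with a white cap, 65 diameter, 197 tall, standing. Origin: on its axis or middle, at its underside.
- piston: Bystander, to be left alone: bare aluminium engine piston standing on its skirt, 80 diameter, 66 tall. Origin: on its axis or middle, at its underside.
- bearing: Bystander, to be left alone: steel ball bearing lying flat, 74 diameter, 34 tall. Origin: on its axis or middle, at its underside.
- screwdriver: Bystander, to be left alone: screwdriver with a red handle, 200 long, lying; x axis from handle to tip. Origin: about its middle.
- pliers: Bystander, to be left alone: pliers with orange grips, about 190 long, lying. Origin: on its axis or middle, at its underside.
- grease_tin: Bystander, to be left alone: round steel tin with a green band, 90 diameter, 70 tall, standing. Origin: on its axis or middle, at its underside.
- oil_filter: Bystander, to be left alone: white screw-on oil filter, 76 diameter, 90 tall, standing. Origin: on its axis or middle, at its underside.

How it is judged (in metres and radians):
On the way, in this order (a step that is already met when the one before it is completed fails the run):
1. the spanner lies on the rubber mat, let go (x of spanner in the frame of mat between -0.125 and 0.125 m and y of spanner in the frame of mat between -0.065 and 0.065 m and height (world z) of spanner below 0.02 m and linear speed of spanner below 0.03 m/s and contact force between spanner and the fingers below 0.1 N), for 0.2 s.
2. the pan is tilted between 37 and 60 degrees with its nose over the tray, at most 110 mm above the bench (angle between pan's own z axis and vertical between 0.646 and 1.047 rad and x of pan_nose in the frame of tray between -0.09 and 0.09 m and y of pan_nose in the frame of tray between -0.12 and 0.12 m and height (world z) of pan_nose below 0.11 m), for 0.4 s.
At the end, for the whole second after the job is handed in: All three bolts lie at rest in the tray (middles inside its outline and under 50 mm above the bench); the pan stands level (within 4 degrees) on the bench, empty, at rest and within 50 mm of where it stood; the spanner lies flat and at rest on the mat, its middle inside the mat's outline (x of bolt0 in the frame of tray between -0.09 and 0.09 m and y of bolt0 in the frame of tray between -0.12 and 0.12 m and height (world z) of each of bolt0, bolt1, bolt2 below 0.05 m and linear speed of each of bolt0, bolt1, bolt2 below 0.05 m/s and x of bolt1 in the frame of tray between -0.09 and 0.09 m and y of bolt1 in the frame of tray between -0.12 and 0.12 m and x of bolt2 in the frame of tray between -0.09 and 0.09 m and y of bolt2 in the frame of tray between -0.12 and 0.12 m and x of spanner in the frame of mat between -0.125 and 0.125 m and y of spanner in the frame of mat between -0.065 and 0.065 m and height (world z) of spanner below 0.02 m and linear speed of each of spanner, pan below 0.03 m/s and angle between pan's own z axis and vertical below 0.07 rad and distance of pan from where it was at the start of the episode below 0.05 m and height (world z) of pan below 0.008 m); the robot touches nothing.
It fails at once if the spanner or the pan is dropped (falls free for more than about 30 mm) ((contact force between spanner and the fingers below 0.1 N and linear speed of spanner above 0.8 m/s) or (contact force between pan and the fingers below 0.1 N and linear speed of pan above 0.8 m/s)).
It fails at once if the pan is tipped steeper than 65 degrees (angle between pan's own z axis and vertical above 1.134 rad).
It fails at once if the pan is tipped (over 30 degrees) with its nose more than 140 mm above the bench (angle between pan's own z axis and vertical above 0.524 rad and height (world z) of pan_nose above 0.14 m).
It fails at once if a bystander is shifted by more than 30 mm (distance of any of aerosol, piston, bearing, screwdriver, pliers, grease_tin, oil_filter from where it was at the start of the episode above 0.03 m).
It also fails if it takes over 67 s, if anything falls off the work surface, if the arm or the gripper's body presses on something with over 40 N, if the wrist force passes 120 N, or if a joint passes its speed limit or range.

## Working session

There is one attempt and no reset: what is moved stays moved. The work goes in short steps, Python scripts to look and compute and a tool call to move; the robot and the scene stay as the last step left them, time stands still between calls to the robot, and variables do not carry over. Pictures are saved under pics/ and viewed, at most 10 in all, crops included, and the job is handed in when it is done.

Besides the shell and the picture viewer there is one more tool, called after "Emit:" as name(argument=value, ...), one argument or row to a line, values as JSON. move_arm: Moves the arm, as the interface text tells. Its arguments: {"type":"object","properties":{"deltas":{"type":"array"},"force":{"type":"number"}},"required":["deltas"]}

```bash
ls; mkdir -p pics; python3 - <<'E'
from workcell import read_state, eyes, ticket, env
import cv2, numpy as np, pickle
s=read_state(); print(s['time_s'],s['tool_pos'],s['ee_rot'],s['opening'],env.hold_point_z)
fr={}
for n in ('scene','side','wrist'):
    f=eyes.grab_frame(n); fr[n]=f
    print(n,f['fov_y'],f['cx'],f['cy'],[k for k in f],np.round(f['extrinsics'],3).tolist())
    cv2.imwrite(f'pics/{n}0.png',f['color'][:,:,::-1])
pickle.dump(fr,open('f0.pkl','wb'))
E
```

```text
pics
0.0 [ 197.47056158 -592.46594943  230.45694274] [-1.79909035e+02  6.06514909e-03  1.84382191e+01] 1.001349184275964 -18.700000000000003
scene 44.72343145636942 288.323119639127 209.35787705633126 ['color', 'fov_y', 'cx', 'cy', 'extrinsics'] [[-0.655, 0.756, 0.008, 358.781], [-0.571, -0.501, 0.65, 251.588], [0.496, 0.421, 0.76, -2001.511], [0.0, 0.0, 0.0, 1.0]]
side 49.700160046494915 274.80221484694505 215.0056794213486 ['color', 'fov_y', 'cx', 'cy', 'extrinsics'] [[-0.955, -0.296, -0.0, 531.454], [0.18, -0.582, 0.793, -180.476], [-0.235, 0.758, 0.609, -1152.884], [0.0, 0.0, 0.0, 1.0]]
wrist 65.30895444963356 285.8382068073596 209.86070380136835 ['color', 'fov_y', 'cx', 'cy', 'extrinsics'] [[0.317, -0.949, -0.002, -623.578], [0.898, 0.3, -0.322, 42.076], [0.306, 0.1, 0.947, -380.774], [0.0, 0.0, 0.0, 1.0]]
```

View pics/scene0.png

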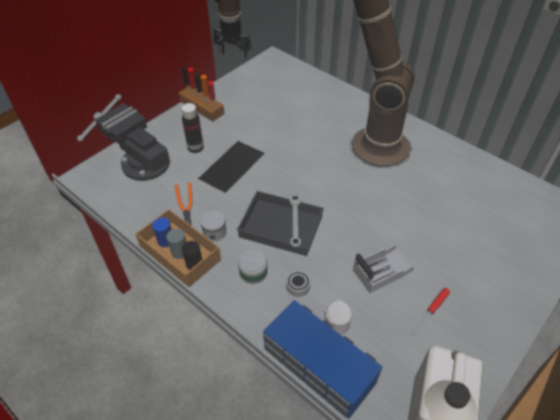

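View pics/side0.png

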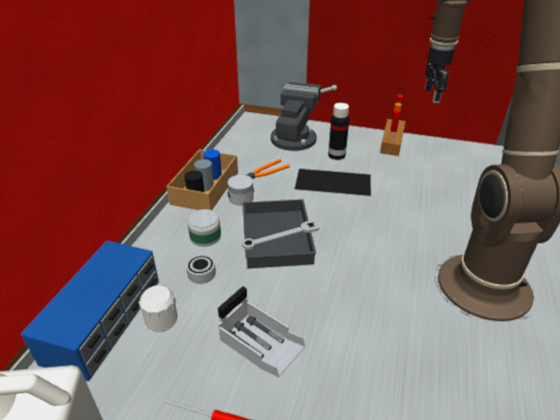

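```bash
cat > h.py <<'E'
import numpy as np, cv2, pickle
def cam(f):
    h=f['color'].shape[0]; F=h/2/np.tan(np.radians(f['fov_y']/2)); E=np.array(f['extrinsics'])
    return F,f['cx'],f['cy'],E[:3,:3],E[:3,3]
def ray(f,p):
    F,cx,cy,R,t=cam(f); d=np.array([(p[0]-cx)/F,-(p[1]-cy)/F,-1.])
    d=R.T@d; return -R.T@t, d/np.linalg.norm(d)
def plane(f,p,z):
    o,d=ray(f,p); return o+d*(z-o[2])/d[2]
def proj(f,X):
    F,cx,cy,R,t=cam(f); c=R@np.array(X,float)+t
    return np.array([cx+F*c[0]/-c[2], cy+F*c[1]/c[2]])
def tri(f1,p1,f2,p2):
    o1,d1=ray(f1,p1);o2,d2=ray(f2,p2)
    A=np.c_[d1,-d2]; s=np.linalg.lstsq(A,o2-o1,rcond=None)[0]
    a=o1+s[0]*d1;b=o2+s[1]*d2
    return (a+b)/2,np.linalg.norm(a-b)
def blob(f,box,lo,hi,k=0):
    "largest contour of grey mask in box (x0,y0,x1,y1)"
    x0,y0,x1,y1=box; g=f['color'][y0:y1,x0:x1]
    m=cv2.inRange(g,np.array(lo,np.uint8),np.array(hi,np.uint8))
    if k: m=cv2.morphologyEx(m,cv2.MORPH_CLOSE,np.ones((k,k)))
    c=max(cv2.findContours(m,cv2.RETR_EXTERNAL,cv2.CHAIN_APPROX_NONE)[0],key=cv2.contourArea)
    return c.reshape(-1,2)+[x0,y0]
def quad(c):
    h=cv2.convexHull(c.astype(np.int32))
    for e in np.arange(1,20,.5):
        a=cv2.approxPolyDP(h,e,True)
        if len(a)<=4: return a.reshape(-1,2)
E
python3 - <<'E'
from h import *
fr=pickle.load(open('f0.pkl','rb')); sc,sd=fr['scene'],fr['side']
print('mat scene');c=blob(sc,(195,138,270,192),[0]*3,[60]*3)
for p in quad(c): print(p,plane(sc,p,3).round())
print('mat side');c=blob(sd,(290,165,378,197),[0]*3,[60]*3)
for p in quad(c): print(p,plane(sd,p,3).round())
print('tray scene');c=blob(sc,(232,188,330,256),[0]*3,[90]*3,7)
for p in quad(c): print(p,plane(sc,p,45).round(),plane(sc,p,0).round())
print('tray side');c=blob(sd,(236,196,318,270),[0]*3,[90]*3,7)
for p in quad(c): print(p,plane(sd,p,45).round(),plane(sd,p,0).round())
print('grip');c1=blob(sc,(350,245,380,285),[0]*3,[65]*3);c2=blob(sd,(212,284,252,318),[0]*3,[65]*3)
print(quad(c1).tolist(),quad(c2).tolist())
print(tri(sc,c1.mean(0),sd,c2.mean(0)))
# crops
def crop(f,b,s): return cv2.resize(f['color'][b[1]:b[3],b[0]:b[2],::-1],None,fx=s,fy=s,interpolation=cv2.INTER_CUBIC)
A=[crop(sc,(230,185,330,255),4),crop(sc,(340,235,440,305),4),crop(sd,(230,190,330,260),4),crop(sd,(208,282,308,352+30),4)[:280+120]]
h=np.zeros((600,800,3),np.uint8)
h[:280,:400]=A[0];h[:280,400:]=A[1];h[280:560,:400]=A[2];h[280:600,400:]=crop(sd,(208,288,308,368),4);cv2.imwrite('pics/c1.png',h)
E
```

```text
mat scene
[260 153] [ 345. -320.    3.]
[225 190] [ 570. -282.    3.]
[201 178] [ 586. -391.    3.]
[238 143] [ 361. -423.    3.]
mat side
[299 170] [ 590. -395.    3.]
[369 175] [ 351. -435.    3.]
[369 194] [ 335. -320.    3.]
[296 188] [ 571. -283.    3.]
tray scene
[257 192] [ 528. -162.   45.] [ 499. -191.    0.]
[322 209] [440.  57.  45.] [408.  35.   0.]
[307 255] [620. 139.  45.] [595. 120.   0.]
[239 236] [707. -73.  45.] [ 684. -100.    0.]
tray side
[302 200] [ 521. -166.   45.] [ 536. -227.    0.]
[313 263] [426.  93.  45.] [435.  46.   0.]
[248 269] [577. 162.  45.] [594. 119.  -0.]
[243 203] [687. -99.  45.] [ 710. -156.    0.]
grip
[[358, 255], [372, 273], [371, 277], [357, 261]] [[243, 287], [246, 296], [220, 317], [219, 307]]
(array([560.35768733, 310.59282325,  84.01275862]), np.float64(3.223467952444771))
```

View pics/c1.png

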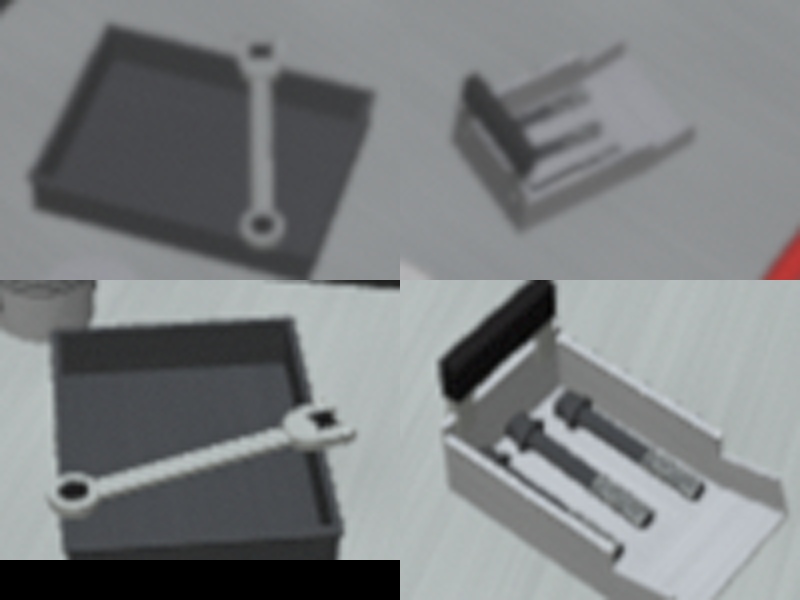

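```bash
python3 - <<'E'
from h import *
fr=pickle.load(open('f0.pkl','rb')); sc,sd=fr['scene'],fr['side']
P={'trayA':((257.5,191.7),(303,200)),'trayB':((323.7,208.2),(315,253)),'trayC':((238.2,229.5),(243,203)),'trayD':((304.5,246),(246.2,258)),
'ring':((295.7,241),(248.2,242.5)),'jaw':((295.5,199.5),(310,225)),
'grip1':((358,254.5),(243.5,287)),'grip2':((372.5,273),(219.5,307)),'pannoseL':((413,268),(304.7,346)),
'matA':((260,153),(369,194)),'matB':((225,190),(296,188)),'matC':((201,178),(299,170)),'matD':((238,143),(369,175))}
for k,(a,b) in P.items():
    X,e=tri(sc,a,sd,b); print(k,X.round(1),'gap',round(e,1))
print('rear bottoms',plane(sc,(370.5,292),0).round(),plane(sd,(219.7,340.5),0).round(), 'noses',plane(sc,(396,246),12).round(),plane(sc,(413,268),12).round(),plane(sd,(304.7,346),12).round())
E
```

```text
trayA [ 520.5 -167.4   40.9] gap 6.6
trayB [430.5  55.8  43.4] gap 4.5
trayC [687.6 -97.   43.9] gap 4.3
trayD [597.1 112.   37.2] gap 8.8
ring [606.4  80.3  55.3] gap 3.9
jaw [468.6 -38.   53.9] gap 9.1
grip1 [546.5 274.3  99.2] gap 5.9
grip2 [574.2 345.9 101.7] gap 5.9
pannoseL [401.4 378.9  31.8] gap 81.0
matA [ 336.7 -328.4   -5.3] gap 4.6
matB [ 570.3 -281.9    3.8] gap 0.4
matC [ 588.2 -388.1    7.2] gap 0.5
matD [ 3.532e+02 -4.312e+02 -1.000e-01] gap 10.0
rear bottoms [573. 356.   0.] [577. 353.   0.] noses [382. 321.  12.] [419. 409.  12.] [389. 320.  12.]
```

Emit:
move_arm(
  deltas=[
    [[0, 0, 0], [0.5, -0.45, 0], -1],
    [[0, 0, 0], [0.9, -0.85, 0], -1],
    [[0, 0, 0], [0.9, -0.85, 0], -1],
    [[0, 0, 0], [0.9, -0.85, 0], -1],
    [[0, 0, 0], [0.9, -0.85, 0], -1],
  ],
  force=60,
)

```text
time_s: 0.65
tool_pos: [265.4, -466.9, 231.2]
ee_rot: [-180.0, -0.0, 18.5]
contact_force: [0.2, 0.0, -0.0]
opening: 0.996
finger_force: 0.0
```

Emit:
move_arm(
  deltas=[
    [[0, 0, 0], [1, -0.95, 0], -1],
    [[0, 0, 0], [1, -0.95, 0], -1],
    [[0, 0, 0], [1, -0.95, 0], -1],
    [[0, 0, 0], [1, -0.95, 0], -1],
    [[0, 0, 0], [1, -0.95, 0], -1],
  ],
)

```text
time_s: 1.15
tool_pos: [345.9, -314.5, 231.3]
ee_rot: [180.0, 0.0, 18.5]
contact_force: [1.5, 0.5, 0.6]
opening: 1.0
finger_force: 0.0
```

```bash
python3 - <<'E'
from workcell import read_state,env
s=read_state(); print(s); print([a for a in dir(env) if a[0]!='_'])
E
```

```text
{'time_s': 1.15, 'joint_pos': array([ 45.98797275,   8.69828575, -10.74475803, 111.88848704,
         1.87961142,  59.57084246, -37.10549207]), 'joint_velocities': array([-26.45236273,  -8.59066679, -15.75749325,  10.59816667,
         1.11932989,  -2.03428766, -42.28787095]), 'effort': array([ 3.49133000e+00, -3.94460964e+01,  7.28674717e-01, -2.83403420e+01,
        3.17834923e-02,  2.14317120e-01,  1.26350496e+00]), 'tool_pos': array([ 345.92732663, -314.5338165 ,  231.33792061]), 'ee_rot': array([1.79992151e+02, 4.35208152e-04, 1.84825943e+01]), 'contact_force': array([1.49829745, 0.50415425, 0.63577572]), 'ft_torque': array([-0.02080624,  0.01873899,  0.02277544]), 'finger_force': 0.0, 'opening': 0.9999028088537613}
['MotionError', 'hold_point_z']
```

Emit:
move_arm(
  deltas=[
    [[0, 0, 0], [1, -0.95, 0], -1],
    [[0, 0, 0], [1, -0.95, 0], -1],
    [[0, 0, 0], [1, -0.95, 0], -1],
    [[0, 0, 0], [1, -0.95, 0], -1],
    [[0, 0, 0], [1, -0.95, 0.2], -1],
  ],
)

```text
time_s: 1.65
tool_pos: [426.9, -162.6, 226.8]
ee_rot: [179.9, -0.0, 18.5]
contact_force: [0.3, -1.1, -0.1]
opening: 1.0
finger_force: 0.0
```

Emit:
move_arm(
  deltas=[
    [[0, 0, -0.9], [1, -0.9, 0.2], -1],
    [[0, 0, -1], [1, -0.8, 0.2], -1],
    [[0, 0, -1], [0.8, -0.6, 0.2], -1],
    [[0, 0, -1], [0.5, -0.3, 0.2], -1],
    [[0, 0, -1], [0.2, 0, 0.2], -1],
  ],
)

```text
time_s: 2.15
tool_pos: [480.1, -65.9, 201.1]
ee_rot: [-180.0, -0.0, 41.3]
contact_force: [-0.3, -0.7, 0.6]
opening: 0.996
finger_force: 0.0
```

Emit:
move_arm(
  deltas=[
    [[0, 0, 0], [0, 0, 0], -1],
    [[0, 0, 0], [0, 0, 0], -1],
  ],
)

```text
time_s: 2.35
tool_pos: [479.6, -68.8, 201.2]
ee_rot: [-180.0, 0.0, 40.8]
contact_force: [1.2, 0.7, -0.3]
opening: 1.002
finger_force: 0.0
```

```bash
python3 - <<'E'
from workcell import read_state,eyes
import cv2,pickle
s=read_state(); print(s['tool_pos'],s['ee_rot'],s['joint_pos'])
f=eyes.grab_frame('wrist'); pickle.dump(f,open('w1.pkl','wb')); cv2.imwrite('pics/w1.png',f['color'][:,:,::-1])
E
```

```text
[479.57204258 -68.81500931 201.24522124] [-1.79984940e+02  3.29584205e-02  4.07930926e+01] [ 24.69032916  13.70998824 -25.90651914 111.17453852   7.12947188
  56.6880119  -53.71134334]
```

View pics/w1.png

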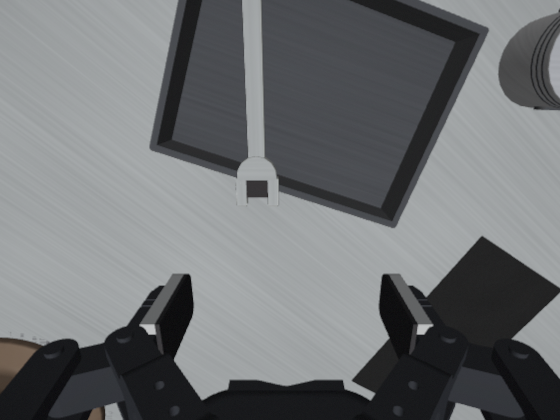

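Emit:
move_arm(
  deltas=[
    [[0, 0, 0], [0.8, -0.2, 0], -1],
    [[0, 0, 0], [0.8, -0.25, 0], -1],
    [[0, 0, 0], [0.8, -0.25, 0], -1],
    [[0, 0, 0], [0, 0, 0], -1],
    [[0, 0, 0], [0, 0, 0], -1],
  ],
)

```text
time_s: 2.9
tool_pos: [513.7, -17.0, 201.4]
ee_rot: [180.0, 0.0, 40.8]
contact_force: [0.1, -0.3, -0.4]
opening: 0.998
finger_force: 0.0
```

```bash
python3 - <<'E'
from workcell import read_state,eyes
import cv2,pickle
from h import *
s=read_state(); print(s['tool_pos'],s['ee_rot'])
f=eyes.grab_frame('wrist'); pickle.dump(f,open('w2.pkl','wb')); cv2.imwrite('pics/w2.png',f['color'][:,:,::-1])
w1=pickle.load(open('w1.pkl','rb'))
# shank rows: bright pixels over the dark tray
def shank(f,rows,x0,x1):
    g=f['color'].max(2); out=[]
    for r in rows:
        x=np.where(g[r,x0:x1]>110)[0]+x0; out.append((r,x.min(),x.max(),len(x)))
    return out
print(shank(w1,(10,50,90,130),220,290)); print(shank(f,(60,120,180,240),220,330))
for r,a,b,n in shank(w1,(10,130),220,290): print(plane(w1,((a+b+1)/2,r),53))
E
```

```text
[513.7496598  -16.97851514 201.36824929] [1.79988615e+02 2.63658315e-02 4.08469358e+01]
[(10, np.int64(242), np.int64(261), 20), (50, np.int64(244), np.int64(261), 18), (90, np.int64(245), np.int64(262), 18), (130, np.int64(247), np.int64(263), 17)]
[(60, np.int64(265), np.int64(283), 19), (120, np.int64(266), np.int64(283), 18), (180, np.int64(267), np.int64(283), 17), (240, np.int64(220), np.int64(296), 77)]
[574.16846196  48.29894909  53.        ]
[505.45816581 -11.05934349  53.        ]
```

View pics/w2.png

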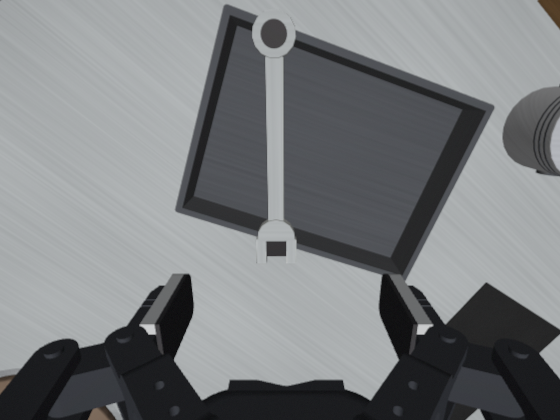

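```bash
python3 - <<'E'
from h import *
w1=pickle.load(open('w1.pkl','rb'));w2=pickle.load(open('w2.pkl','rb'))
for a,b in (((257,205.5),(276,263)),((257,157),(276,220)),((152,148),(178,209)),((393,226),(403,276)),((486,30),(492,107))): print(tri(w1,a,w2,b))
a=plane(w2,(274,10.5),55);b=plane(w2,(276,263),55);print(a,b,(a+b)/2,np.linalg.norm(a-b),np.degrees(np.arctan2(*(a-b)[1::-1])))
for p in ((275,60),(275.5,180)): print(plane(w2,p,53))
print('tray',[plane(w2,p,45).round(1) for p in ((227,6),(178,209),(403,276),(492,107))])
print('aerosol',plane(pickle.load(open('f0.pkl','rb'))['side'],(338,155),0))
E
```

```text
(array([453.68973609, -55.29844064,  54.58030539]), np.float64(0.293776814252806))
(array([487.83282965, -26.72385313,  52.25479193]), np.float64(0.48551369896856483))
(array([429.17033964,  50.84287583,  39.29645309]), np.float64(0.8423851036841858))
(array([ 519.97678757, -182.66330369,   22.38974209]), np.float64(0.7282539779930263))
(array([ 688.8063247 , -102.98934443,   43.4946774 ]), np.float64(0.21119647956232954))
[618.91840641  86.73879141  55.        ] [453.99996441 -55.23361554  55.        ] [536.45918541  15.75258794  55.        ] 217.61033258053226 40.72398718052848
[592.91080036  63.78534961  53.        ]
[517.13560656  -0.98511015  53.        ]
tray [array([598.3, 118.7,  45. ]), array([432.3,  50.4,  45. ]), array([ 524.2, -167.4,   45. ]), array([ 688.3, -102.4,   45. ])]
aerosol [ 479.74836251 -543.51156999    0.        ]
```

Emit:
move_arm(
  deltas=[
    [[0, 0, 0], [0.5, -0.1, 0.8], 0],
    [[0, 0, 0], [0.5, -0.15, 1], 0],
    [[0, 0, 0], [0.54, -0.15, 1], 0],
    [[0, 0, 0], [0, 0, 1], 0],
    [[0, 0, 0], [0, 0, 0.8], 0],
  ],
)

```text
time_s: 3.45
tool_pos: [535.9, 15.0, 85.0]
ee_rot: [-180.0, 0.1, 40.8]
contact_force: [-0.2, -0.8, 0.2]
opening: 0.498
finger_force: 0.0
```

Emit:
move_arm(
  deltas=[
    [[0, 0, 0], [0, 0, 0.6], 0],
    [[0, 0, 0], [0, 0, 0.5], 0],
    [[0, 0, 0], [0, 0, 0.3], 0],
    [[0, 0, 0], [0, 0, 0], 0],
    [[0, 0, 0], [0, 0, 0], 0],
  ],
)

```text
time_s: 3.95
tool_pos: [536.9, 16.0, 51.8]
ee_rot: [180.0, -0.0, 40.9]
contact_force: [-0.1, 0.0, 0.4]
opening: 0.502
finger_force: 0.0
```

Emit:
move_arm(
  deltas=[
    [[0, 0, 0], [0, 0, 0.42], 0],
    [[0, 0, 0], [0, 0, 0], 1],
    [[0, 0, 0], [0, 0, 0], 1],
    [[0, 0, 0], [0, 0, 0], 1],
    [[0, 0, 0], [0, 0, 0], 1],
  ],
  force=80,
)

```text
time_s: 4.45
tool_pos: [536.6, 16.2, 40.9]
ee_rot: [180.0, -0.0, 40.9]
contact_force: [-0.9, 0.1, 1.2]
opening: 0.144
finger_force: 78.3
```

Emit:
move_arm(
  deltas=[
    [[0, 0, 0], [0, 0, 0], 1],
    [[0, 0, 0], [0, 0, 0], 1],
    [[0, 0, 0], [0, 0, -0.4], 1],
    [[0, 0, 0], [0, 0, -0.4], 1],
    [[0, 0, 0], [0, 0, 0], 1],
  ],
)

```text
time_s: 4.95
tool_pos: [537.9, 16.3, 62.6]
ee_rot: [179.9, -0.1, 40.9]
contact_force: [0.3, -0.6, -1.3]
opening: 0.148
finger_force: 78.2
```

Emit:
move_arm(
  deltas=[
    [[0, 0, 0], [0, 0, -0.8], 1],
    [[0, 0, 0], [0, 0, -0.9], 1],
    [[0, 0, 0], [-0.4, 0.3, -0.5], 1],
    [[0, 0, 0], [-0.8, 0.62, 0], 1],
    [[0, 0, 0], [-0.95, 0.74, 0], 1],
  ],
)

```text
time_s: 5.45
tool_pos: [523.6, -50.1, 116.7]
ee_rot: [179.9, -0.1, 41.0]
contact_force: [0.2, -0.6, -2.1]
opening: 0.143
finger_force: 78.4
```

Emit:
move_arm(
  deltas=[
    [[0, 0, 0], [-0.95, 0.74, 0], 1],
    [[0, 0, 0], [-0.95, 0.74, 0], 1],
    [[0, 0, 0], [-0.95, 0.74, 0], 1],
    [[0, 0, 0], [-0.95, 0.74, 0], 1],
    [[0, 0, 0], [-0.95, 0.74, 0], 1],
  ],
)

```text
time_s: 5.95
tool_pos: [493.6, -199.3, 116.0]
ee_rot: [180.0, -0.0, 40.9]
contact_force: [0.6, 0.3, -2.5]
opening: 0.147
finger_force: 78.4
```

Emit:
move_arm(
  deltas=[
    [[0, 0, 0], [-0.95, 0.74, 0], 1],
    [[0, 0, 0], [-0.95, 0.74, 0], 1],
    [[0, 0, 0], [-0.95, 0.74, 0], 1],
    [[0, 0, 0], [-0.8, 0.62, 0], 1],
    [[0, 0, 0], [-0.5, 0.36, 0], 1],
  ],
)

```text
time_s: 6.45
tool_pos: [467.0, -328.9, 115.8]
ee_rot: [180.0, 0.0, 40.8]
contact_force: [0.0, -0.3, -2.7]
opening: 0.151
finger_force: 78.4
```

Emit:
move_arm(
  deltas=[
    [[0, 0, 1], [0, 0, 0], 1],
    [[0, 0, 1], [0, 0, 0], 1],
    [[0, 0, 1], [0, 0, 0], 1],
    [[0, 0, 1], [0, 0, 0], 1],
    [[0, 0, 1], [0, 0, 0], 1],
  ],
)

```text
time_s: 6.95
tool_pos: [468.2, -325.7, 115.8]
ee_rot: [-180.0, -0.0, 17.8]
contact_force: [-0.5, -0.1, -1.7]
opening: 0.148
finger_force: 78.4
```

Emit:
move_arm(
  deltas=[
    [[0, 0, 1], [0, 0, 0], 1],
    [[0, 0, 0.95], [0, 0, 0], 1],
    [[0, 0, 0], [0, 0, 0], 1],
    [[0, 0, 0], [0, 0, 0], 1],
  ],
)

```text
time_s: 7.35
tool_pos: [468.2, -326.0, 115.9]
ee_rot: [-180.0, -0.0, 9.2]
contact_force: [-0.4, -0.4, -1.8]
opening: 0.147
finger_force: 78.4
```

```bash
python3 - <<'E'
from workcell import read_state,eyes
import cv2,pickle
s=read_state(); print(s['tool_pos'],s['ee_rot'],s['joint_pos'],s['finger_force'])
f=eyes.grab_frame('wrist'); pickle.dump(f,open('w3.pkl','wb')); cv2.imwrite('pics/w3.png',f['color'][:,:,::-1])
E
```

```text
[ 468.16954023 -325.96606652  115.85972336] [-1.79996507e+02 -7.93539837e-03  9.20856641e+00] [ 40.38985398  26.22367088 -13.62690944 105.27499917   7.86979713
  49.40802886 -57.80954709] 78.38224411010742
```

View pics/w3.png

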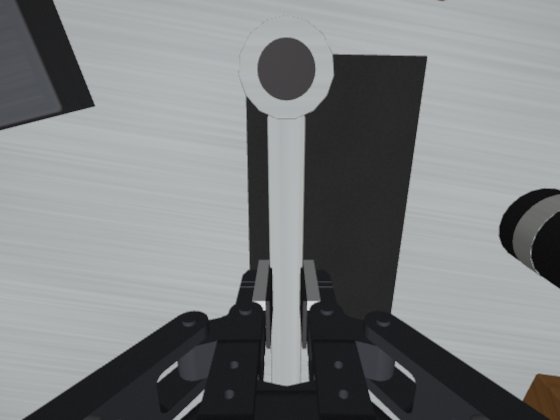

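```bash
python3 - <<'E'
from h import *
f=pickle.load(open('w3.pkl','rb'))
for p in ((247,100),(250,270),(426,56),(420,100),(397,270)): print(p,plane(f,p,3).round(1))
E
```

```text
(247, 100) [ 544.2 -283.9    3. ]
(250, 270) [ 404.3 -303.9    3. ]
(426, 56) [ 594.  -405.6    3. ]
(420, 100) [ 564.7 -410.     3. ]
(397, 270) [ 425.  -431.1    3. ]
```

Emit:
move_arm(
  deltas=[
    [[0, 0, 0], [-0.2, 0.6, 0.3], 1],
    [[0, 0, 0], [-0.2, 0.7, 0.9], 1],
    [[0, 0, 0], [0, 0, 1], 1],
    [[0, 0, 0], [0, 0, 0.9], 1],
    [[0, 0, 0], [0, 0, 0.6], 1],
  ],
)

```text
time_s: 7.9
tool_pos: [461.8, -360.9, 21.1]
ee_rot: [-179.9, 0.1, 9.0]
contact_force: [-0.4, 0.5, -1.8]
opening: 0.146
finger_force: 78.4
```

Emit:
move_arm(
  deltas=[
    [[0, 0, 0], [0, 0, 0.4], 1],
    [[0, 0, 0], [0, 0, 0.25], 1],
    [[0, 0, 0], [0, 0, 0.05], 1],
    [[0, 0, 0], [0, 0, 0], 1],
    [[0, 0, 0], [0, 0, 0], 1],
  ],
)

```text
time_s: 8.4
tool_pos: [463.7, -360.5, 6.7]
ee_rot: [179.9, -0.1, 9.1]
contact_force: [-0.3, 1.0, -1.6]
opening: 0.143
finger_force: 78.4
```

Emit:
move_arm(
  deltas=[
    [[0, 0, 0], [0, 0, 0.07], 1],
    [[0, 0, 0], [0, 0, 0], 1],
    [[0, 0, 0], [0, 0, 0], 0.5],
    [[0, 0, 0], [0, 0, 0], 0.3],
    [[0, 0, 0], [0, 0, 0], 0],
  ],
)

```text
time_s: 8.9
tool_pos: [463.4, -360.3, 4.3]
ee_rot: [180.0, -0.0, 9.0]
contact_force: [0.7, 0.3, -0.6]
opening: 0.496
finger_force: 0.0
```

Emit:
move_arm(
  deltas=[
    [[0, 0, 0], [0, 0, 0], 0],
    [[0, 0, 0], [0, 0, -0.5], 0],
    [[0, 0, 0], [0, 0, -1], 0],
    [[0, 0, 0], [0, 0, -1], 0],
    [[0, 0, 0], [0, 0, -1], -1],
  ],
)

```text
time_s: 9.4
tool_pos: [463.2, -360.1, 93.4]
ee_rot: [180.0, -0.0, 9.0]
contact_force: [-0.8, -0.6, -0.1]
opening: 0.653
finger_force: 0.0
```

```bash
python3 - <<'E'
from workcell import read_state,eyes
import cv2,pickle
from h import *
s=read_state(); print(s['tool_pos'],s['ee_rot'],s['joint_pos'],s['finger_force'])
f=eyes.grab_frame('wrist'); d=eyes.grab_frame('side'); pickle.dump((f,d),open('w4.pkl','wb'))
o=np.zeros((420,700,3),np.uint8); o[:,:420]=cv2.resize(f['color'][:,:,::-1],(420,315))[:].__class__(0) if 0 else 0
o[:315,:420]=cv2.resize(f['color'][:,:,::-1],(420,315)); o[:280,420:]=cv2.resize(d['color'][140:280,240:380,::-1],(280,280),interpolation=cv2.INTER_CUBIC)
cv2.imwrite('pics/w4.png',o)
E
```

```text
[ 463.23915364 -360.11215536   93.38845974] [ 1.79985320e+02 -1.99863544e-02  9.04473813e+00] [ 42.75109156  29.17325912 -12.87334693 103.96404437   8.4323027
  47.76450702 -55.17715464] 0.0
```

View pics/w4.png

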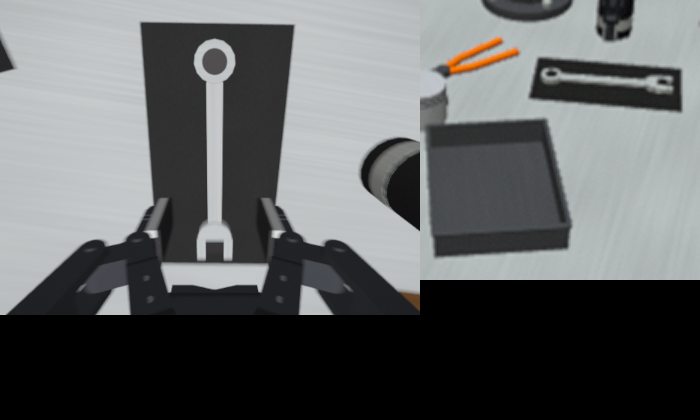

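Emit:
move_arm(
  deltas=[
    [[0, 0, -1], [0, 0, -1], -1],
    [[0, 0, -1], [0, 0, -1], -1],
    [[0, 0, -1], [0, 0, -1], -1],
    [[0, 0, -1], [0, 0, -1], -1],
    [[0, 0, -1], [0, 0, -1], -1],
  ],
)

```text
time_s: 10.0
tool_pos: [462.8, -360.0, 217.8]
ee_rot: [-180.0, 0.0, 32.1]
contact_force: [0.0, -0.2, -0.6]
opening: 1.002
finger_force: 0.0
```

Emit:
move_arm(
  deltas=[
    [[0, 0, 0], [0.4, -0.5, -0.3], -1],
    [[0, 0, 0], [0.8, -0.98, 0], -1],
    [[0, 0, 0], [0.8, -0.98, 0], -1],
    [[0, 0, 0], [0.8, -0.98, 0], -1],
    [[0, 0, 0], [0.8, -0.98, 0], -1],
  ],
)

```text
time_s: 10.5
tool_pos: [480.5, -216.3, 223.4]
ee_rot: [-179.9, 0.0, 31.9]
contact_force: [0.2, 0.8, 0.7]
opening: 1.002
finger_force: 0.0
```

Emit:
move_arm(
  deltas=[
    [[0, 0, 0], [0.8, -0.98, 0], -1],
    [[0, 0, 0], [0.8, -0.98, 0], -1],
    [[0, 0, 0], [0.8, -0.98, 0], -1],
    [[0, 0, 0], [0.8, -0.98, 0], -1],
    [[0, 0, 0], [0.8, -0.98, 0], -1],
  ],
)

```text
time_s: 11.0
tool_pos: [500.1, -59.6, 223.4]
ee_rot: [-180.0, 0.0, 31.9]
contact_force: [1.2, 0.2, 0.4]
opening: 1.0
finger_force: 0.0
```

Emit:
move_arm(
  deltas=[
    [[0, 0, 0], [0.8, -0.98, 0], -1],
    [[0, 0, 0], [0.8, -0.98, 0], -1],
    [[0, 0, 0], [0.8, -0.98, 0], -1],
    [[0, 0, 0], [0.8, -0.98, 0], -1],
    [[0, 0, 0], [0.8, -0.98, 0], -1],
  ],
)

```text
time_s: 11.5
tool_pos: [519.9, 97.0, 223.4]
ee_rot: [-180.0, 0.1, 31.9]
contact_force: [1.1, 0.3, -0.5]
opening: 0.998
finger_force: 0.0
```

Emit:
move_arm(
  deltas=[
    [[0, 0, 0], [0.8, -0.98, 0], -1],
    [[0, 0, 0], [0.8, -0.98, 0], -1],
    [[0, 0, 0], [0.8, -0.98, 0], -1],
    [[0, 0, 0], [0.8, -0.98, 0], -1],
    [[0, 0, 0], [0.6, -0.7, 0], -1],
  ],
)

```text
time_s: 12.0
tool_pos: [538.8, 246.3, 223.3]
ee_rot: [-179.9, 0.1, 32.0]
contact_force: [0.2, -0.7, -0.3]
opening: 0.999
finger_force: 0.0
```

Emit:
move_arm(
  deltas=[
    [[0, 0, -1], [0.2, -0.2, 0], -1],
    [[0, 0, -1], [0, 0, 0], -1],
    [[0, 0, -1], [0, 0, 0], -1],
    [[0, 0, -1], [0, 0, 0], -1],
    [[0, 0, -1], [0, 0, 0], -1],
  ],
)

```text
time_s: 12.5
tool_pos: [540.6, 250.8, 223.2]
ee_rot: [-179.9, 0.1, 55.0]
contact_force: [-0.2, -0.1, 0.6]
opening: 1.0
finger_force: 0.0
```

Emit:
move_arm(
  deltas=[
    [[0, 0, -1], [0, 0, 0], -1],
    [[0, 0, -1], [0, 0, 0], -1],
    [[0, 0, -0.8], [0, 0, 0], -1],
    [[0, 0, 0], [0, 0, 0], -1],
    [[0, 0, 0], [0, 0, 0], -1],
  ],
)

```text
time_s: 13.0
tool_pos: [541.3, 250.5, 223.6]
ee_rot: [-180.0, 0.0, 67.6]
contact_force: [0.8, 0.0, -0.0]
opening: 1.006
finger_force: 0.0
```

```bash
python3 - <<'E'
from workcell import read_state,eyes
import cv2,pickle
s=read_state(); print(s['tool_pos'],s['ee_rot'],s['joint_pos'],s['finger_force'])
f=eyes.grab_frame('wrist'); pickle.dump(f,open('w5.pkl','wb')); cv2.imwrite('pics/w5.png',f['color'][:,:,::-1])
E
```

```text
[541.32058198 250.4510968  223.56804136] [-1.79960711e+02  3.08414904e-02  6.75844325e+01] [  0.4483128   26.73948526 -41.36647661  94.04465224  18.90261408
  66.47609546 -67.94619741] 0.0
```

View pics/w5.png

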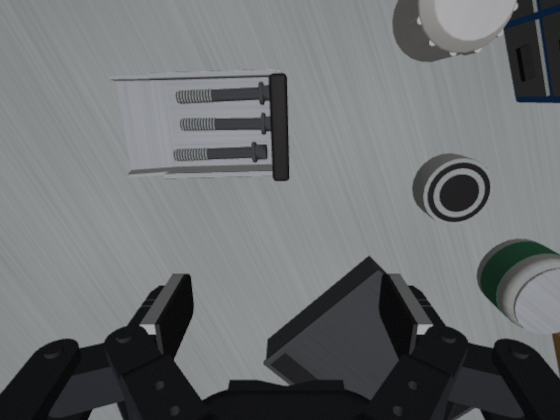

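Emit:
move_arm(
  deltas=[
    [[0, 0, 0], [0.7, 0, 0], -1],
    [[0, 0, 0], [0.9, 0, 0], -1],
    [[0, 0, 0], [0, 0, 0], -1],
    [[0, 0, 0], [0, 0, 0], -1],
  ],
)

```text
time_s: 13.45
tool_pos: [556.8, 287.6, 223.7]
ee_rot: [-180.0, 0.0, 67.7]
contact_force: [0.6, 0.2, -0.9]
opening: 1.002
finger_force: 0.0
```

```bash
python3 - <<'E'
from workcell import read_state,eyes
from h import *
s=read_state(); print(s['tool_pos'],s['ee_rot'])
f=eyes.grab_frame('wrist'); pickle.dump(f,open('w6.pkl','wb')); w=pickle.load(open('w5.pkl','rb'))
R=[]
for g,b in ((w,(265,60,300,195)),(f,(255,100,305,262))):
    c=blob(g,b,[0]*3,[45]*3); r=cv2.minAreaRect(c.astype(np.float32)); p=cv2.boxPoints(r); p=p[np.argsort(p[:,1])]
    R.append((p[:2].mean(0),p[2:].mean(0))); print(r,c.min(0),c.max(0))
    t=plane(g,p[:2].mean(0),100);u=plane(g,p[2:].mean(0),100);v=u-t;print(t.round(1),u.round(1),((t+u)/2).round(1),np.linalg.norm(v),np.degrees(np.arctan2(v[1],v[0]))+90)
for i in (0,1): print(tri(w,R[0][i],f,R[1][i]))
E
```

```text
[556.76910346 287.57864656 223.6741769 ] [-1.79970249e+02  2.56902014e-02  6.77076300e+01]
((278.48681640625, 126.98751831054688), (106.27277374267578, 17.532699584960938), 88.53119659423828) [269  74] [288 180]
[573.3 346.4 100. ] [543.6 270.2 100. ] [558.4 308.3 100. ] 81.75281719276504 -21.292760455920813
((278.4535827636719, 175.04872131347656), (98.23406219482422, 17.23320960998535), 88.63607025146484) [269 126] [288 224]
[574.  348.5 100. ] [543.8 271.1 100. ] [558.9 309.8 100. ] 83.02252333889925 -21.34441742792363
(array([573.22881857, 347.48948067,  84.6312046 ]), np.float64(0.17757538933910685))
(array([542.80760507, 268.8809796 ,  93.72304423]), np.float64(0.2253569326232866))
```

Emit:
move_arm(
  deltas=[
    [[0, 0, -0.2], [0.4, -0.12, 0.5], -1],
    [[0, 0, 0], [0.45, -0.12, 1], -1],
    [[0, 0, 0], [0, 0, 1], -1],
    [[0, 0, 0], [0, 0, 1], -1],
    [[0, 0, 0], [0, 0, 0.9], -1],
  ],
  force=110,
)

```text
time_s: 14.0
tool_pos: [559.0, 308.9, 111.9]
ee_rot: [-180.0, 0.1, 68.6]
contact_force: [-0.4, 0.2, -0.7]
opening: 0.998
finger_force: 0.0
```

Emit:
move_arm(
  deltas=[
    [[0, 0, 0], [0, 0, 0.8], -1],
    [[0, 0, 0], [0, 0, 0.6], -1],
    [[0, 0, 0], [0, 0, 0.4], -1],
    [[0, 0, 0], [0, 0, 0.1], -1],
    [[0, 0, 0], [0, 0, 0], -1],
  ],
)

```text
time_s: 14.5
tool_pos: [559.6, 309.3, 66.6]
ee_rot: [-180.0, -0.0, 68.6]
contact_force: [-0.4, 0.7, -0.3]
opening: 1.0
finger_force: 0.0
```

```bash
python3 - <<'E'
from workcell import read_state,eyes
import cv2
s=read_state(); print(s['tool_pos'],s['ee_rot'],s['joint_pos'],s['contact_force'])
f=eyes.grab_frame('wrist'); cv2.imwrite('pics/w7.png',f['color'][:,:,::-1])
E
```

```text
[559.62193321 309.26821488  66.56958425] [-1.79996862e+02 -6.16072774e-03  6.86291378e+01] [ -8.6445463   39.95621427 -36.25655729  95.91799884  28.16978951
  53.54402344 -77.00921274] [-0.35225241  0.7364645  -0.31212678]
```

View pics/w7.png

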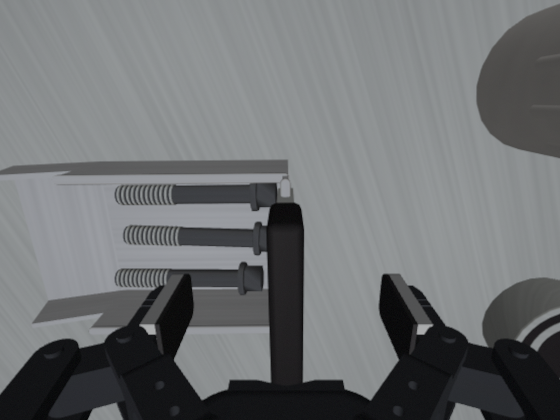

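```bash
cat > fk.py <<'E'
import numpy as np, itertools
from scipy.optimize import least_squares
from scipy.spatial.transform import Rotation as R
D=[([67.655,23.554,-.728,91.456,.321,64.991,-4.71],[197.66,-592.924,231.297],[180,0,18.44]),
([24.690,13.710,-25.907,111.175,7.129,56.688,-53.711],[479.57,-68.8,201.2],[180,0,40.79]),
([40.390,26.224,-13.627,105.275,7.870,49.408,-57.810],[468.17,-325.97,115.86],[180,0,9.21]),
([.448,26.739,-41.366,94.045,18.903,66.476,-67.946],[541.32,250.45,223.57],[180,0,67.58]),
([-8.645,39.956,-36.257,95.918,28.170,53.544,-77.009],[559.62,309.27,66.57],[180,0,68.63])]
LO=np.array([-169.25,-16.82,-84.01,7.8,-59.2,7.22,-163.78]);HI=np.array([169.25,113.86,82.57,145.47,239.2,106.19,163.78])
def fk(q,p,s):
    h,a,b,L,ea,wa,o1,o3,o5,o7=p
    def rz(t): return R.from_euler('z',t,degrees=True)
    def ry(t): return R.from_euler('y',t,degrees=True)
    T=rz(s[0]*q[0]+o1)*ry(q[1]); x=np.array([0,0,h])
    T=T*rz(s[1]*q[2]+o3); x=x+T.apply([ea,0,a]); T=T*ry(q[3])
    x=x+T.apply([-ea,0,b]); T=T*rz(s[2]*q[4]+o5)*ry(q[5])
    T=T*rz(s[3]*q[6]+o7); return x+T.apply([0,0,L])+T.apply([0,0,0]),T
def fit():
    best=None
    for s in itertools.product((1,-1),repeat=4):
        def res(p):
            r=[]
            for q,x,e in D:
                X,T=fk(q,p,s); r+=list(X-x)+list(300*(T.inv()*R.from_euler('xyz',e,degrees=True)).as_rotvec())
            return r
        for o7 in (0,90,-90,180):
            z=least_squares(res,[300,480,480,300,0,0,-4,0,0,o7])
            if best is None or z.cost<best[0]: best=(z.cost,z.x,s,z.fun)
    return best
E
python3 - <<'E'
from fk import *
import pickle
b=fit(); print(b[0],b[1].round(1),b[2],np.abs(b[3]).max()); pickle.dump(b,open('fk.pkl','wb'))
E
```

```text
104.69445721082195 [ 3.706000e+02  5.317000e+02  4.615000e+02  4.292000e+02 -7.300000e+00
 -2.322265e+05 -3.600000e+00 -1.300000e+00  5.000000e-01  8.500000e+01] (-1, -1, -1, -1) 7.937880065970603
```

Emit:
move_arm(
  deltas=[
    [[0, 0, 0], [0, 0, 0], 1],
    [[0, 0, 0], [0, 0, 0], 1],
    [[0, 0, 0], [0, 0, 0], 1],
    [[0, 0, 0], [0, 0, 0], 1],
    [[0, 0, 0], [0, 0, 0], 1],
  ],
  force=110,
)

```text
time_s: 15.05
tool_pos: [559.6, 309.2, 66.8]
ee_rot: [180.0, -0.0, 68.6]
contact_force: [-5.2, -4.9, 21.3]
opening: 0.151
finger_force: 80.5
```

```bash
cat > ik.py <<'E'
from fk import *
import pickle
_,P,S,_=pickle.load(open('fk.pkl','rb'))
def tool(nose,az,tilt):
    "TCP pose for a pan with nose at world point, pan x azimuth az, nose-down tilt"
    Rp=R.from_euler('z',az,degrees=True)*R.from_euler('y',-tilt,degrees=True)
    x=np.array(nose)+Rp.apply([164.5,0,54.5])
    return x,Rp*R.from_matrix([[0,1,0],[1,0,0],[0,0,-1]])
def ik(x,T,q0):
    f=lambda q: np.r_[fk(q,P,S)[0]-x, 300*(fk(q,P,S)[1].inv()*T).as_rotvec(), .02*(q-q0)]
    z=least_squares(f,np.clip(q0,LO+1,HI-1),bounds=(LO,HI)); return z.x,np.linalg.norm(z.fun[:6])
E
python3 - <<'E'
from ik import *
q0=np.array(D[4][0]); Rz=R.from_euler('z',22.4,degrees=True); c=np.array([560.8,-25.2,0])
print(R.from_euler('y',-40,degrees=True).apply([-1,0,0]))
for az in (22,0,-21,-45,-67):
  q=q0
  n=c+Rz.apply([20,0,0])+[0,0,90]
  out=[]
  for t in (0,10,20,30,40,45):
    q,e=ik(*tool(n,az,t),q); out.append(round(e,1))
  print(az,out,q.round())
E
```

```text
[-0.76604444  0.         -0.64278761]
22 [np.float64(0.0), np.float64(0.0), np.float64(0.0), np.float64(0.0), np.float64(0.0), np.float64(0.1)] [ 75.  29. -81. 128.  48.   7. -17.]
0 [np.float64(0.0), np.float64(0.0), np.float64(0.0), np.float64(0.0), np.float64(0.0), np.float64(0.1)] [  62.   17.  -73.  132.  106.   16. -103.]
-21 [np.float64(0.0), np.float64(0.0), np.float64(0.0), np.float64(0.0), np.float64(0.0), np.float64(0.0)] [  10.    9.  -27.  130.   89.   25. -115.]
-45 [np.float64(0.0), np.float64(0.0), np.float64(0.0), np.float64(0.0), np.float64(0.0), np.float64(0.0)] [  -4.   16.  -23.  121.   72.   49. -123.]
-67 [np.float64(0.0), np.float64(0.0), np.float64(0.0), np.float64(0.0), np.float64(0.0), np.float64(0.0)] [ -12.   23.  -17.  111.   60.   65. -131.]
```

Emit:
move_arm(
  deltas=[
    [[0, 0, 0], [0, 0, 0], 1],
    [[0, 0, 0], [0, 0, 0], 1],
  ],
)

```text
time_s: 15.25
tool_pos: [559.7, 309.3, 66.9]
ee_rot: [180.0, -0.0, 68.6]
contact_force: [-0.9, -0.5, 4.8]
opening: 0.146
finger_force: 107.9
```

Emit:
move_arm(
  deltas=[
    [[0, 0, 0], [0, 0, -0.2], 1],
    [[0, 0, 0], [0, 0, -0.5], 1],
    [[0, 0, 0], [0, 0, -0.8], 1],
    [[0, 0, 0], [0, 0, -0.8], 1],
    [[0, 0, 0], [0, 0, -0.8], 1],
  ],
)

```text
time_s: 15.75
tool_pos: [559.3, 308.9, 145.0]
ee_rot: [-180.0, 0.0, 68.6]
contact_force: [0.2, 0.2, -5.6]
opening: 0.147
finger_force: 107.5
```

Emit:
move_arm(
  deltas=[
    [[0, 0, 0], [0, 0, -0.8], 1],
    [[0, 0, 0], [0, 0, -0.8], 1],
    [[0, 0, 0], [0, 0, -0.5], 1],
    [[0, 0, 0], [0, 0, -0.1], 1],
    [[0, 0, 0], [0, 0, 0], 1],
  ],
)

```text
time_s: 16.25
tool_pos: [559.5, 309.0, 199.0]
ee_rot: [180.0, 0.0, 68.6]
contact_force: [-0.9, -0.6, -5.1]
opening: 0.149
finger_force: 107.5
```

```bash
python3 - <<'E'
from workcell import read_state,eyes
import cv2
from h import *
s=read_state(); print(s['tool_pos'],s['ee_rot'],s['joint_pos'],s['contact_force'],s['ft_torque'],s['finger_force'])
f=eyes.grab_frame('wrist'); cv2.imwrite('pics/w8.png',f['color'][:,:,::-1]); g=cv2.imread('pics/w7.png')
# shift of pan/bolts in the wrist picture between before-grip and lifted
a=cv2.cvtColor(g,6)[150:330,20:260].astype(np.float32); b=cv2.cvtColor(f['color'][:,:,::-1].copy(),6)[150:330,20:260].astype(np.float32)
print(cv2.phaseCorrelate(a,b))
E
```

```text
[559.51053743 308.95230356 198.97904403] [1.79989300e+02 8.43291996e-03 6.86245862e+01] [ -6.03949736  32.09493492 -40.22862577  89.49306319  21.98117321
  66.5427836  -72.17079769] [-0.92733558 -0.56964357 -5.12979336] [-0.15548777 -0.22445048  0.05212097] 107.48156547546387
((0.30875275294958726, -0.39137345308643035), 0.26068754929083365)
```

Emit:
move_arm(
  deltas=[
    [[0, 0, 0], [-0.3, 0.22, 0], 1],
    [[0, 0, 0], [-0.6, 0.43, 0], 1],
    [[0, 0, 0], [-0.9, 0.65, 0], 1],
    [[0, 0, 0], [-0.9, 0.65, 0], 1],
    [[0, 0, 0], [-0.9, 0.65, 0], 1],
  ],
)

```text
time_s: 16.8
tool_pos: [587.3, 199.5, 197.9]
ee_rot: [-179.9, 0.1, 68.6]
contact_force: [-0.3, 0.1, -5.1]
opening: 0.147
finger_force: 107.5
```

Emit:
move_arm(
  deltas=[
    [[0, 0, 0], [-0.9, 0.65, 0], 1],
    [[0, 0, 0], [-0.9, 0.65, 0], 1],
    [[0, 0, 0], [-0.9, 0.65, 0], 1],
    [[0, 0, 0], [-0.9, 0.65, 0], 1],
    [[0, 0, 0], [-0.9, 0.65, 0], 1],
  ],
)

```text
time_s: 17.3
tool_pos: [621.8, 65.1, 198.0]
ee_rot: [-179.9, 0.1, 68.6]
contact_force: [0.4, -0.3, -5.2]
opening: 0.144
finger_force: 107.5
```

Emit:
move_arm(
  deltas=[
    [[0, 0, 0], [-0.9, 0.65, 0], 1],
    [[0, 0, 0], [-0.9, 0.65, 0], 1],
    [[0, 0, 0], [-0.9, 0.65, 0], 1],
    [[0, 0, 0], [-0.9, 0.65, 0], 1],
    [[0, 0, 0], [-0.9, 0.65, 0], 1],
  ],
)

```text
time_s: 17.8
tool_pos: [656.2, -69.2, 197.9]
ee_rot: [-179.9, 0.0, 68.6]
contact_force: [0.1, 0.1, -4.9]
opening: 0.149
finger_force: 107.5
```

Emit:
move_arm(
  deltas=[
    [[0, 0, 0], [-0.9, 0.65, 0], 1],
    [[0, 0, 0], [-0.9, 0.65, 0], 1],
    [[0, 0, 0], [-0.9, 0.65, 0], 1],
    [[0, 0, 0], [-0.6, 0.43, 0], 1],
    [[0, 0, 0], [-0.3, 0.22, 0], 1],
  ],
)

```text
time_s: 18.3
tool_pos: [683.9, -177.6, 197.8]
ee_rot: [-179.9, 0.1, 68.5]
contact_force: [-0.5, -0.8, -4.5]
opening: 0.15
finger_force: 107.6
```

Emit:
move_arm(
  deltas=[
    [[0, 0, 0.3], [0, 0, 0], 1],
    [[0, 0, 0.6], [0, 0, 0], 1],
    [[0, 0, 0.9], [0, 0, 0], 1],
    [[0, 0, 0.9], [0, 0, 0], 1],
    [[0, 0, 0.9], [0, 0, 0], 1],
  ],
)

```text
time_s: 18.8
tool_pos: [684.3, -171.8, 199.1]
ee_rot: [-179.9, -0.1, 52.1]
contact_force: [-0.9, 0.1, -5.4]
opening: 0.15
finger_force: 107.6
```

Emit:
move_arm(
  deltas=[
    [[0, 0, 0.9], [0, 0, 0], 1],
    [[0, 0, 0.9], [0, 0, 0], 1],
    [[0, 0, 0.6], [0, 0, 0], 1],
    [[0, 0, 0.26], [0, 0, 0], 1],
    [[0, 0, 0], [0, 0, 0], 1],
  ],
)

```text
time_s: 19.3
tool_pos: [684.4, -172.8, 199.2]
ee_rot: [-180.0, -0.0, 40.0]
contact_force: [0.9, 0.0, -4.1]
opening: 0.149
finger_force: 107.6
```

```bash
cat > st.py <<'E'
from workcell import read_state
import numpy as np
from scipy.spatial.transform import Rotation as R
s=read_state(); x=np.array(s['tool_pos']); T=R.from_euler('xyz',s['ee_rot'],degrees=True)
n=x+T.apply([0,-164.5,54.5]); z=T.apply([0,0,-1]); px=T.apply([0,1,0])
c=np.array([560.8,-25.2,0]); nt=R.from_euler('z',-22.4,degrees=True).apply(n-c)
print('t',s['time_s'],'tcp',x.round(1),'j',np.round(s['joint_pos'],1),'nose',n.round(1),'in tray',nt.round(1),'tilt',np.degrees(np.arccos(z[2])).round(1),'pitch',np.degrees(np.arcsin(px[2])).round(1),'az',np.degrees(np.arctan2(px[1],px[0])).round(1),'F',s['contact_force'].round(1),s['ft_torque'].round(2),s['finger_force'])
E
python3 st.py
```

```text
t 19.3 tcp [ 684.4 -172.8  199.2] j [ 28.2  36.  -29.2  79.3  17.8  69.2 -52.6] nose [578.5 -46.9 144.7] in tray [  8.2 -26.8 144.7] tilt 0.0 pitch -0.0 az -50.0 F [ 0.9  0.  -4.1] [-0.19 -0.2   0.01] 107.57380843162537
```

Emit:
move_arm(
  deltas=[
    [[0, 0, 0], [0, 0, 0.4], 1],
    [[0, 0, 0], [0, 0, 0.7], 1],
    [[0, 0, 0], [0, 0, 0.5], 1],
    [[0, 0, 0], [0, 0, 0.2], 1],
    [[0, 0, 0], [0, 0, 0], 1],
  ],
)

```text
time_s: 19.8
tool_pos: [683.8, -174.5, 152.6]
ee_rot: [-179.9, 0.1, 39.9]
contact_force: [-0.2, 0.2, -4.7]
opening: 0.143
finger_force: 107.5
```

Emit:
move_arm(
  deltas=[
    [[-0.5, 0, 0], [0, -0.09, -0.26], 1],
    [[-0.5, 0, 0], [0, -0.09, -0.26], 1],
    [[-0.5, 0, 0], [0, -0.09, -0.26], 1],
    [[-0.5, 0, 0], [0, -0.09, -0.26], 1],
    [[-0.5, 0, 0], [0, -0.09, -0.26], 1],
  ],
)

```text
time_s: 20.3
tool_pos: [675.9, -163.7, 186.8]
ee_rot: [168.4, -0.1, 39.9]
contact_force: [0.2, 0.2, -5.2]
opening: 0.145
finger_force: 107.7
```

```bash
python3 st.py
```

```text
t 20.3 tcp [ 675.9 -163.7  186.8] j [ 23.8  30.1 -26.2  91.2  26.1  56.1 -62.2] nose [579.5 -48.5 100.4] in tray [  8.4 -28.6 100.4] tilt 11.6 pitch 11.6 az -50.1 F [ 0.2  0.2 -5.2] [0.17 0.17 0.02] 107.73622155189514
```

Emit:
move_arm(
  deltas=[
    [[-0.5, 0, 0], [0, -0.09, -0.22], 1],
    [[-0.5, 0, 0], [0, -0.09, -0.22], 1],
    [[-0.5, 0, 0], [0, -0.09, -0.22], 1],
    [[-0.5, 0, 0], [0, -0.09, -0.22], 1],
    [[-0.5, 0, 0], [0, -0.09, -0.22], 1],
  ],
)

```text
time_s: 20.8
tool_pos: [663.9, -149.3, 210.0]
ee_rot: [157.0, -0.1, 39.9]
contact_force: [0.1, 0.7, -4.0]
opening: 0.147
finger_force: 107.8
```

Emit:
move_arm(
  deltas=[
    [[-0.4, 0, 0], [0, -0.08, -0.18], 1],
    [[-0.4, 0, 0], [0, -0.08, -0.18], 1],
    [[-0.4, 0, 0], [0, -0.08, -0.18], 1],
    [[-0.4, 0, 0], [0, -0.08, -0.18], 1],
    [[0, 0, 0], [0, 0, 0], 1],
  ],
)

```text
time_s: 21.3
tool_pos: [654.1, -136.4, 222.5]
ee_rot: [149.7, -0.1, 40.1]
contact_force: [0.3, 0.4, -5.0]
opening: 0.149
finger_force: 107.8
```

```bash
python3 st.py
```

```text
t 21.3 tcp [ 654.1 -136.4  222.5] j [ 11.1  20.1 -20.1 106.1  46.1  46.9 -86.9] nose [580.4 -48.7  92.4] in tray [  9.2 -29.2  92.4] tilt 30.3 pitch 30.3 az -50.0 F [ 0.3  0.4 -5. ] [0.66 0.52 0.02] 107.7940571308136
```

Emit:
move_arm(
  deltas=[
    [[-0.25, 0, 0], [0, -0.05, -0.12], 1],
    [[-0.25, 0, 0], [0, -0.05, -0.12], 1],
    [[-0.25, 0, 0], [0, -0.05, -0.12], 1],
    [[-0.25, 0, 0], [0, -0.05, -0.12], 1],
    [[-0.25, 0, 0], [0, -0.05, -0.12], 1],
  ],
)

```text
time_s: 21.8
tool_pos: [646.3, -128.3, 232.1]
ee_rot: [144.0, -0.1, 39.9]
contact_force: [-0.1, 0.2, -3.0]
opening: 0.149
finger_force: 108.2
```

Emit:
move_arm(
  deltas=[
    [[-0.25, 0, 0], [0, -0.05, -0.12], 1],
    [[-0.25, 0, 0], [0, -0.05, -0.12], 1],
    [[-0.25, 0, 0], [0, -0.05, -0.12], 1],
    [[-0.25, 0, 0], [0, -0.05, -0.12], 1],
    [[-0.25, 0, 0], [0, -0.05, -0.12], 1],
  ],
)

```text
time_s: 22.3
tool_pos: [637.2, -117.2, 240.0]
ee_rot: [138.2, -0.1, 39.9]
contact_force: [-0.0, -0.0, -2.6]
opening: 0.147
finger_force: 108.3
```

Emit:
move_arm(
  deltas=[
    [[-0.25, 0, 0], [0, -0.05, -0.12], 1],
    [[-0.25, 0, 0], [0, -0.05, -0.12], 1],
    [[-0.25, 0, 0], [0, -0.05, -0.12], 1],
    [[0, 0, 0], [0, 0, 0], 1],
    [[0, 0, 0], [0, 0, 0], 1],
  ],
)

```text
time_s: 22.8
tool_pos: [631.3, -110.5, 243.4]
ee_rot: [134.9, -0.1, 39.9]
contact_force: [0.7, -0.4, -2.0]
opening: 0.147
finger_force: 108.4
```

Emit:
move_arm(
  deltas=[
    [[0, 0, 0], [0, 0, 0], 1],
    [[0, 0, 0], [0, 0, 0], 1],
    [[0, 0, 0], [0, 0, 0], 1],
    [[0, 0, 0], [0, 0, 0], 1],
    [[0, 0, 0], [0, 0, 0], 1],
  ],
)

```text
time_s: 23.3
tool_pos: [630.7, -110.6, 242.7]
ee_rot: [134.9, 0.0, 39.9]
contact_force: [0.0, -0.2, -2.3]
opening: 0.148
finger_force: 108.4
```

```bash
python3 st.py; python3 - <<'E'
from workcell import eyes
import cv2,numpy as np,pickle
sc,sd,w=[eyes.grab_frame(n)['color'][:,:,::-1] for n in('scene','side','wrist')]
o=np.zeros((600,800,3),np.uint8)
o[:300,:400]=cv2.resize(sc[170:275,215:355],(400,300));o[:300,400:]=cv2.resize(sd[170:290,220:380],(400,300));o[300:,:400]=cv2.resize(w,(400,300))
cv2.imwrite('pics/pour.png',o)
E
```

```text
t 23.3 tcp [ 630.7 -110.6  242.7] j [  -0.7   16.8  -17.4  116.3   67.5   50.5 -114. ] nose [581.1 -51.3  87.6] in tray [  8.8 -31.9  87.6] tilt 45.1 pitch 45.1 az -50.1 F [ 0.  -0.2 -2.3] [ 0.85  0.65 -0.06] 108.35807919502258
```

Emit:
move_arm(
  deltas=[
    [[0.3, 0, 0], [0, 0.05, 0.1], 1],
    [[0.6, 0, 0], [0, 0.1, 0.25], 1],
    [[0.8, 0, 0], [0, 0.13, 0.36], 1],
    [[0.8, 0, 0], [0, 0.13, 0.36], 1],
    [[0.8, 0, 0], [0, 0.13, 0.36], 1],
  ],
)

```text
time_s: 23.95
tool_pos: [652.2, -135.8, 223.8]
ee_rot: [150.1, -0.0, 40.0]
contact_force: [-1.0, 0.3, -1.2]
opening: 0.146
finger_force: 108.2
```

Emit:
move_arm(
  deltas=[
    [[0.8, 0, 0], [0, 0.13, 0.36], 1],
    [[0.8, 0, 0], [0, 0.13, 0.36], 1],
    [[0.8, 0, 0], [0, 0.13, 0.36], 1],
    [[0.8, 0, 0], [0, 0.13, 0.36], 1],
    [[0.8, 0, 0], [0, 0.13, 0.36], 1],
  ],
)

```text
time_s: 24.45
tool_pos: [672.7, -160.9, 188.4]
ee_rot: [168.4, -0.0, 39.9]
contact_force: [-0.3, 0.8, -1.9]
opening: 0.146
finger_force: 108.2
```

Emit:
move_arm(
  deltas=[
    [[0.8, 0, 0], [0, 0.13, 0.36], 1],
    [[0.8, 0, 0], [0, 0.13, 0.36], 1],
    [[0.8, 0, 0], [0, 0.13, 0.36], 1],
    [[0.14, 0, 0], [0, 0.02, 0], 1],
    [[0, 0, 0], [0, 0, 0], 1],
  ],
)

```text
time_s: 24.95
tool_pos: [681.3, -171.9, 162.4]
ee_rot: [179.9, 0.0, 39.9]
contact_force: [-1.2, -0.5, -1.0]
opening: 0.144
finger_force: 108.2
```

```bash
python3 st.py
```

```text
t 24.95 tcp [ 681.3 -171.9  162.4] j [ 27.   37.1 -26.9  82.2  17.6  64.9 -52.8] nose [575.9 -45.7 107.8] in tray [  6.1 -24.7 107.8] tilt 0.1 pitch 0.1 az -50.1 F [-1.2 -0.5 -1. ] [-0.   -0.07  0.03] 108.24001550674438
```

Emit:
move_arm(
  deltas=[
    [[0, 0, 0], [0, 0, -0.5], 1],
    [[0, 0, -0.6], [0, 0, -0.6], 1],
    [[0, 0, -1], [0, 0, -0.4], 1],
    [[0, 0, -1], [0, 0, 0], 1],
    [[0, 0, -1], [0, 0, 0], 1],
  ],
)

```text
time_s: 25.45
tool_pos: [682.0, -169.8, 203.6]
ee_rot: [179.7, -0.0, 56.7]
contact_force: [-0.2, -0.5, -2.0]
opening: 0.146
finger_force: 108.2
```

Emit:
move_arm(
  deltas=[
    [[0, 0, -1], [0, 0, 0], 1],
    [[0, 0, -1], [0, 0, 0], 1],
    [[0, 0, -0.66], [0, 0, 0], 1],
    [[0, 0, 0], [0.4, -0.29, 0], 1],
    [[0, 0, 0], [0.8, -0.57, 0], 1],
  ],
)

```text
time_s: 25.95
tool_pos: [672.2, -135.9, 201.8]
ee_rot: [179.8, 0.1, 68.4]
contact_force: [0.7, 0.2, -1.8]
opening: 0.148
finger_force: 108.1
```

Emit:
move_arm(
  deltas=[
    [[0, 0, 0], [1, -0.72, 0], 1],
    [[0, 0, 0], [1, -0.72, 0], 1],
    [[0, 0, 0], [1, -0.72, 0], 1],
    [[0, 0, 0], [1, -0.72, 0], 1],
    [[0, 0, 0], [1, -0.72, 0], 1],
  ],
)

```text
time_s: 26.45
tool_pos: [633.1, 16.8, 202.0]
ee_rot: [179.8, 0.0, 68.6]
contact_force: [0.9, -0.2, -3.1]
opening: 0.144
finger_force: 108.2
```

Emit:
move_arm(
  deltas=[
    [[0, 0, 0], [1, -0.72, 0], 1],
    [[0, 0, 0], [1, -0.72, 0], 1],
    [[0, 0, 0], [1, -0.72, 0], 1],
    [[0, 0, 0], [1, -0.72, 0], 1],
    [[0, 0, 0], [1, -0.72, 0], 1],
  ],
)

```text
time_s: 26.95
tool_pos: [594.4, 165.8, 201.8]
ee_rot: [179.8, -0.0, 68.6]
contact_force: [0.3, 0.2, -1.2]
opening: 0.147
finger_force: 108.2
```

Emit:
move_arm(
  deltas=[
    [[0, 0, 0], [1, -0.72, 0], 1],
    [[0, 0, 0], [1, -0.72, 0], 1],
    [[0, 0, 0], [1, -0.72, 0], 1],
    [[0, 0, 0], [0.9, -0.64, 0], 1],
    [[0, 0, 0], [0.5, -0.36, 0], 1],
  ],
)

```text
time_s: 27.45
tool_pos: [559.9, 298.5, 201.8]
ee_rot: [179.9, -0.1, 68.8]
contact_force: [0.1, -0.7, -1.7]
opening: 0.15
finger_force: 108.2
```

Emit:
move_arm(
  deltas=[
    [[0, 0, 0], [0, 0, 0], 1],
    [[0, 0, 0], [0, 0, 0], 1],
    [[0, 0, 0], [0, 0, 0], 1],
  ],
)

```text
time_s: 27.75
tool_pos: [563.0, 292.5, 200.3]
ee_rot: [179.9, 0.1, 68.5]
contact_force: [-0.1, 0.4, -1.4]
opening: 0.149
finger_force: 108.2
```

```bash
python3 st.py
```

```text
t 27.75 tcp [563.  292.5 200.3] j [ -5.4  31.1 -38.7  90.2  20.8  66.1 -70.1] nose [410.1 352.7 145.5] in tray [  4.6 406.9 145.5] tilt 0.1 pitch 0.1 az -21.5 F [-0.1  0.4 -1.4] [-0.07 -0.1  -0.  ] 108.21580052375793
```

Emit:
move_arm(
  deltas=[
    [[0, 0, 0], [0.28, -0.17, 0.4], 1],
    [[0, 0, 0], [0.3, -0.2, 0.8], 1],
    [[0, 0, 0], [0, 0, 1], 1],
    [[0, 0, 0], [0, 0, 1], 1],
    [[0, 0, 0], [0, 0, 0.8], 1],
  ],
)

```text
time_s: 28.25
tool_pos: [558.7, 310.2, 97.9]
ee_rot: [-180.0, 0.1, 68.6]
contact_force: [1.0, 0.7, -2.1]
opening: 0.149
finger_force: 108.2
```

Emit:
move_arm(
  deltas=[
    [[0, 0, 0], [0, 0, 0.6], 1],
    [[0, 0, 0], [0, 0, 0.4], 1],
    [[0, 0, 0], [0, 0, 0.2], 1],
    [[0, 0, 0], [0, 0, 0], 1],
    [[0, 0, 0], [0, 0, 0], 1],
  ],
)

```text
time_s: 28.75
tool_pos: [559.5, 311.5, 71.0]
ee_rot: [179.9, -0.0, 68.6]
contact_force: [-0.4, 0.5, -1.2]
opening: 0.15
finger_force: 108.1
```

```bash
python3 st.py
```

```text
t 28.75 tcp [559.5 311.5  71. ] j [ -9.6  39.3 -35.1  95.7  27.   53.5 -76.3] nose [406.4 371.4  16.3] in tray [  8.4 425.5  16.3] tilt 0.1 pitch 0.1 az -21.4 F [-0.4  0.5 -1.2] [-0.02 -0.14 -0.02] 108.1405234336853
```

Emit:
move_arm(
  deltas=[
    [[0, 0, 0], [-0.07, 0.03, 0.08], 1],
    [[0, 0, 0], [0, 0, 0.06], 1],
    [[0, 0, 0], [0, 0, 0.03], 1],
    [[0, 0, 0], [0, 0, 0], 1],
    [[0, 0, 0], [0, 0, 0], 1],
  ],
)

```text
time_s: 29.25
tool_pos: [559.7, 309.0, 67.0]
ee_rot: [179.9, 0.0, 68.6]
contact_force: [-1.3, -3.0, 5.8]
opening: 0.149
finger_force: 109.4
```

Emit:
move_arm(
  deltas=[
    [[0, 0, 0], [0, 0, 0], 0.5],
    [[0, 0, 0], [0, 0, 0], 0],
    [[0, 0, 0], [0, 0, 0], -0.5],
    [[0, 0, 0], [0, 0, 0], -1],
    [[0, 0, 0], [0, 0, 0], -1],
  ],
)

```text
time_s: 29.75
tool_pos: [559.1, 309.3, 65.9]
ee_rot: [180.0, 0.0, 68.6]
contact_force: [0.3, 1.4, -0.3]
opening: 0.912
finger_force: 0.0
```

Emit:
move_arm(
  deltas=[
    [[0, 0, 0], [0, 0, 0], -1],
    [[0, 0, 0], [0, 0, -0.4], -1],
    [[0, 0, 0], [0, 0, -0.8], -1],
    [[0, 0, 0], [0, 0, -1], -1],
    [[0, 0, 0], [0, 0, -1], -1],
  ],
)

```text
time_s: 30.25
tool_pos: [559.0, 309.3, 147.5]
ee_rot: [180.0, 0.0, 68.6]
contact_force: [1.2, 0.4, 0.0]
opening: 0.997
finger_force: 0.0
```

Emit:
move_arm(
  deltas=[
    [[0, 0, 0], [0, 0, -1], -1],
    [[0, 0, 0], [-0.8, 0, -1], -1],
    [[0, 0, 0], [-0.8, 0, -0.5], -1],
    [[0, 0, 0], [0, 0, 0], -1],
    [[0, 0, 0], [0, 0, 0], -1],
  ],
)

```text
time_s: 30.75
tool_pos: [544.8, 271.9, 209.4]
ee_rot: [179.9, -0.0, 68.6]
contact_force: [-0.8, 0.2, 0.2]
opening: 1.003
finger_force: 0.0
```

```bash
python3 st.py; python3 - <<'E'
from workcell import eyes
import cv2,numpy as np
from h import *
F=[eyes.grab_frame(n) for n in('scene','side','wrist')]
sc,sd,w=[f['color'][:,:,::-1] for f in F]
c=blob(F[2],(255,60,305,262),[0]*3,[45]*3); p=cv2.boxPoints(cv2.minAreaRect(c.astype(np.float32)));p=p[np.argsort(p[:,1])]
t=plane(F[2],p[:2].mean(0),100);u=plane(F[2],p[2:].mean(0),100);print('grip',t,u,(t+u)/2)
o=np.zeros((600,800,3),np.uint8)
o[:300,:400]=cv2.resize(sc[120:285,190:410],(400,300));o[:300,400:]=cv2.resize(sd[195:270,235:335],(400,300),interpolation=cv2.INTER_CUBIC);o[300:,:400]=cv2.resize(w,(400,300));o[300:,400:]=cv2.resize(sd[150:375,130:430],(400,300))
cv2.imwrite('pics/end.png',o)
E
```

```text
t 30.75 tcp [544.8 271.9 209.4] j [ -2.8  28.3 -39.7  93.4  19.6  65.3 -68.8] nose [391.7 331.9 154.5] in tray [-20.2 394.6 154.5] tilt 0.1 pitch 0.1 az -21.4 F [-0.8  0.2  0.2] [0.02 0.04 0.01] 0.0
grip [573.78472152 346.46238013 100.        ] [544.2562754  270.54546401 100.        ] [559.02049846 308.50392207 100.        ]
```

View pics/end.png

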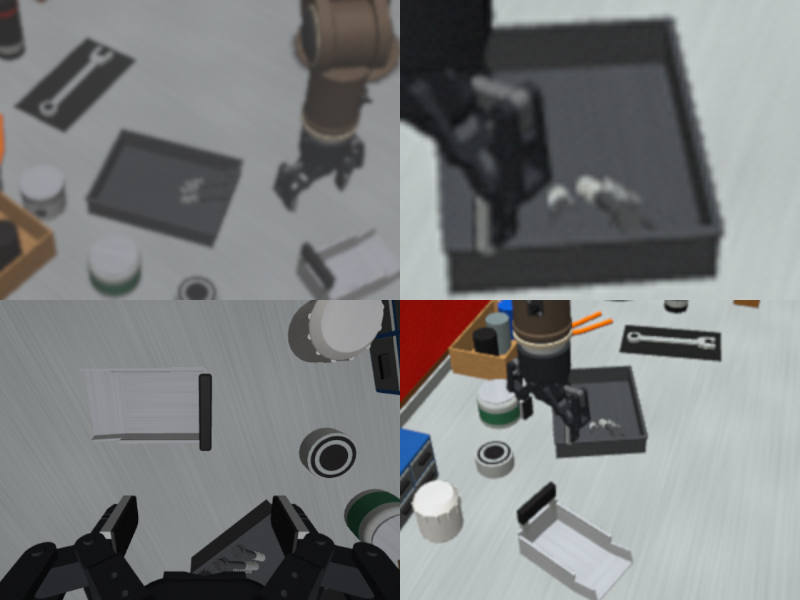

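The picture shows the pan empty and standing where it was. All three bolts are in the tray, the spanner is on the mat, and the bystanders have not moved.

```bash
python3 -c "
from workcell import ticket; print(ticket.job_done())"
```

```text
the job is handed in; nothing more can be done
None
```

I handed the job in at about 31 s of robot time: the spanner is on the mat, all three bolts are in the tray, and the empty pan is back where it stood; no verdict was returned.

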